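# Unhook the test weight past the sprung keeper

## Task

Take the hanging test weight off the hook stand by its blue handle: gently draw its crossbar against the red sprung keeper until the keeper is fully open, lift the bar up past the hook and bring the weight away, then seat it upright and fully home in the empty round nest of the wooden block and let go. Never force the weight against the stand, do not touch the stand with the robot, and leave the spare weight and the other things on the bench where they are.

Things in the scene. Friction and masses are not known exactly. Their poses are not given: they have to be found in the camera images.
- stand: Fixed hook stand: blue base 140 x 90 x 12 mm, steel post with grey clamp at x = 42 to 112 mm, 155 mm high. Origin on the bench straight below where the weight's crossbar hangs (within 4 mm). z up, +x towards the post; the hook's mouth is at -x, robot side. Beak and keeper are one unit that may be clamped up to 13 mm nearer or farther along x than their points say (not measured).
- ledge (a point): Stand axes. Top of the flat steel ledge, 127 mm above the bench, on which the 8 mm square crossbar hangs (bar centre 4 mm higher). The ledge is 12 mm wide in y, from x = -24 mm to the post. A yellow bar runs below it, underside 25 mm below the bar's resting centre line. The brass body hangs under this, so the weight can rise 45 mm at most before it hits.
- beak_nominal (a point): Stand axes. Nominal lower end (-x end, +-13 mm) of the fixed yellow beak, 14 mm wide, 7 mm thick, which reaches from the clamp over the crossbar, 5 mm above it, and stops it being lifted straight up. The bar can pass up only in front (-x) of the beak's end, in the last 2 mm of travel before the keeper's stop. Over 25 N anywhere on the stand is too much.
- keeper_nominal (a point): Stand axes. Nominal hinge (along y) of the red sprung keeper, +-13 mm in x: 24 mm wide, 6 mm thick, top 42 mm above hinge. Its top swings 0.52 rad to -x and springs back. Drawn to -x, the bar meets it after 2 to 32 mm; it resists about 3 N rising to 6 or 7 N at its hard stop, 9 to 14 mm on; over 12 N on it is too much. The bar must rise 26 mm or more to pass over it, then leave to -x by 90 mm.
- weight_grip (a point): Centre of the blue handle of the hanging test weight: 14 mm thick (x), 54 wide (y), 25 high, clear above the hook. Brass cylinder foot 54 mm across, 28 high; two 6 mm square uprights 48 mm apart in y join foot and handle; an 8 mm square crossbar along y, 57.5 mm below the handle centre, hangs on the hook. 173 mm tall, 0.36 to 0.6 kg. Axes start as the stand's, z up.
- weight_foot (a point): Centre of the underside of the hanging test weight (same axes as weight_grip); it lies 160.5 mm below the handle centre.
- block: Fixed wooden block, 85 (x) x 180 (y) x 22 mm high, origin at the centre of its underside on the bench. It has two round nests, 60 mm across and 14 mm deep with 3 mm chamfered mouths, centred at y = +42 mm (empty) and y = -42 mm (holds the spare weight).
- nest (a point): Centre of the mouth of the empty nest, level with the block's top (22 mm above the bench). The nest floor is 14 mm below this point. z up.
- spare_weight: Bystander: brass knob weight, 54 mm across, 52 mm high, standing in the other nest of the block; origin at the centre of its underside.
- sensor_board: Bystander: small red circuit board, about 70 x 34 x 8 mm, lying on the bench.
- meter: Bystander: grey hand-held meter, 150 x 80 x 43 mm, lying on the bench.
- screwdriver: Bystander: screwdriver lying on the bench.
- spanner: Bystander: spanner lying on the bench.
- jar: Bystander: clear jar with white cap, 56 mm across, 70 mm high.
Not all that is in view belongs to the job. Leave any green look-alike of the stand alone.

How it is judged:
On the way:
1. the weight is off the hook and carried clear of the stand (contact force between weight and stand below 0.1 N and horizontal distance between weight_grip and stand above 0.05 m and height (world z) of weight_foot above 0.04 m), for 0.1 s.
At the end, for the whole second after the job is handed in: The test weight stands in the empty nest: foot centre within 6 mm of the nest centre, at least 11 mm below the block's top, upright within 0.06 rad, at rest and released (horizontal distance between weight_foot and nest below 0.006 m and z of weight_foot in the frame of nest below -0.011 m and angle between weight_foot's own z axis and vertical below 0.06 rad and linear speed of weight below 0.02 m/s and contact force between the fingers and weight below 0.1 N); the robot touches nothing.
It fails at once if the weight is pressed against the keeper with more than 12 N (contact force between weight and keeper above 12 N).
It fails at once if the weight is pressed against the hook stand (hook, beak or keeper) with more than 25 N (contact force between weight and stand above 25 N).
It fails at once if the weight is rammed into the block with more than 25 N (contact force between weight and block above 25 N).
It fails at once if the robot touches the stand, its hook or its keeper (contact force between any of the fingers, the arm and stand above 0.5 N).
It fails at once if the spare weight or another bystander is moved more than 15 mm (distance of any of spare_weight, sensor_board, meter, screwdriver, spanner, jar from where it was at the start of the episode above 0.015 m).
It also fails if it takes over 72 s, if anything falls off the work surface, if the arm or the gripper's body presses on something with over 40 N, if the wrist force passes 120 N, or if a joint passes its speed limit or range.

## Robot

A 7-joint arm with a two-finger parallel gripper is mounted at the origin on the work surface. World frame = base frame: x ahead of the robot, y to its left, z up, the work surface at z = 0. Lengths are in m, angles in rad, forces in N, time in s.
With the tool pointing down it reaches from about 0.425 to 0.925 m from the base axis. Payload 6.8 kg.
Tool frame: the origin (TCP) lies at the centre of the arm's flange, where the gripper is bolted on; the fingertips stand 173 mm ahead of it and the grasp point (between the pads) lies 155 mm ahead of it (finger_overhang is the distance from the TCP to the fingertips, in m); y points along the fingers, z is the direction in which the jaws open and shut, and the axes are right-handed (so a half turn about y gives the same grasp; the last joint's range is limited). The gripper opens to 85 mm and grips with 20 to 120 N. Pads are 22 mm wide; open, the fingers measure 114 mm over their backs; the gripper's body (76 mm by 85 mm) begins 54 mm behind the grasp point. The pads swing forward as they close: fully open they stand 13 mm farther back than shut.
Start: joints at [-1.287, 0.477, 0.022, 1.555, -0.011, 1.109, -0.083], TCP at [0.258, 0.624, 0.405] pointing down, gripper open.
Joint ranges: [-2.96, 2.96], [-0.34, 2.1], [-1.41, 1.46], [0.24, 2.44], [-1.37, 4.51], [0.17, 1.92], [-2.96, 2.96]. Speed limits (rad/s): [2.39, 2.39, 3.14, 3.14, 3.14, 3.14, 3.14].

## Interface

Orientations are given as a rotation vector (axis times angle).
In Python, from bench import get_obs, grab_frame, hand_in, finger_overhang gives the robot as it stands. The module is installed in compiled form; this text tells all that it offers.
- The arm moves only by the shell command python3 -m jog 'ROWS' [FORCE]. ROWS is JSON, a list of rows, each a list of 3 entries, a list of its own where there are three numbers: the shift along the tool's x, y, z in cm, then the turn about the tool's y in rad, then the gripper command: -1 is fully open, 1 is shut, values between are in proportion. In form: [[[x, y, z], twist, gripper], ...]. A call has 1 to 10 rows; each row is the pose to reach, as a shift and turn from the pose commanded when the call began, along the tool's axes at that moment; what a row does not reach only later rows make up. A row lasts 1/8 s, in which the tool goes at most 62.5 mm and 10.7 degrees, less where a joint would pass 70% of its speed; a pose out of reach is approached as far as the arm can. A call with a gripper value outside its range is refused whole. The fingers move at their own pace and stop on an object; FORCE is the grip in N (left out, the last holds). Time passes only in rows, so rows that repeat a pose let the fingers close. It gives the time, the measured TCP pose, the force and the opening at its end, in the units of the state.
- get_obs(): the state, without advancing time (a new reading comes with each control period).
- grab_frame(name): name is "scene" or "top" or "wrist"; returns a dict with "image" (420x560x3 uint8, blue, green, red), "fx", "fy", "cx", "cy" (pixels), "origin" and "rotation" of the camera in the world. Camera axes: x right, y up, looking along -z (the intrinsics and any distortion apply to the point x, -y, -z); pixel columns grow to the right and rows downward; lengths in m; the calibration is good to about 2 mm. A picture is of the moment at which its call begins. There is no depth.
- hand_in(): hands the job in, once; it reports no verdict.
The state is a dict: "clock": time; "joints": joint angles; "qvel": joint speeds; "tau": joint torques, N m; "tcp_pos": TCP position; "orientation": TCP orientation; "contact_force": force on the tool from outside, world axes, zero at the start; "moment": the same for the moment, N m; "grip_width": finger opening in m.
Only numpy, scipy, OpenCV 4.12 (cv2) and the standard library are available. Lean on these libraries where they do the work, as an engineer would, in place of code of your own. Each camera call takes 0.05 s, during which the arm holds its last target.

## Working session

There is one attempt and no reset: what is moved stays moved. The work goes in short steps, Python scripts to look and compute and a shell command to move; the robot and the scene stay as the last step left them, time stands still between calls to the robot, and variables do not carry over. Pictures are saved under pics/ and viewed, and the job is handed in when it is done.

```bash
mkdir -p pics; python3 - <<'E'
from bench import *
import cv2
print(get_obs(), finger_overhang)
for n in ["scene","top","wrist"]:
    f=grab_frame(n); cv2.imwrite(f"pics/{n}0.png",f["image"])
    print(n,{k:v for k,v in f.items() if k!="image"})
E
```

```text
{'clock': 0.0, 'joints': array([-1.28709582,  0.4777926 ,  0.02235352,  1.55644071, -0.01148773,
        1.10927356, -0.08306656]), 'qvel': array([ 0.00079766, -0.00097589, -0.00039658,  0.00094114,  0.00013772,
        0.00135081,  0.00082101]), 'tau': array([ 6.24529753e-05, -5.96474218e+01,  1.60768267e+00, -2.81194103e+01,
        1.24034329e-02,  9.33503208e-03, -3.04264027e-07]), 'tcp_pos': array([0.2576481 , 0.62360208, 0.40373526]), 'orientation': array([-1.55063986,  0.30755795, -0.30724245]), 'contact_force': array([-0.3329214 ,  0.70231865, -1.00900502]), 'moment': array([ 0.05396555, -0.02408123, -0.02129113]), 'grip_width': 0.08531114353473027} 0.1734
scene {'fx': 477.42115950481985, 'fy': 477.42115950481985, 'cx': 276.1292988141662, 'cy': 206.9504671333564, 'origin': array([1.70773126, 0.07755511, 0.86907688]), 'rotation': array([0.7601896 , 0.81612312, 1.51660866])}
top {'fx': 487.9963145959619, 'fy': 487.9963145959619, 'cx': 274.1111493335251, 'cy': 215.3159167466842, 'origin': array([ 3.87120420e-01, -1.38981850e-03,  1.59802834e+00]), 'rotation': array([ 0.09217266, -0.09123043, -1.56956125])}
wrist {'fx': 361.05460462847634, 'fy': 361.05460462847634, 'cx': 278.95957861136156, 'cy': 206.34777692446133, 'origin': array([0.18493246, 0.65341538, 0.37310093]), 'rotation': array([-0.27984518, -0.18598721,  1.16845477])}
```

View pics/scene0.png

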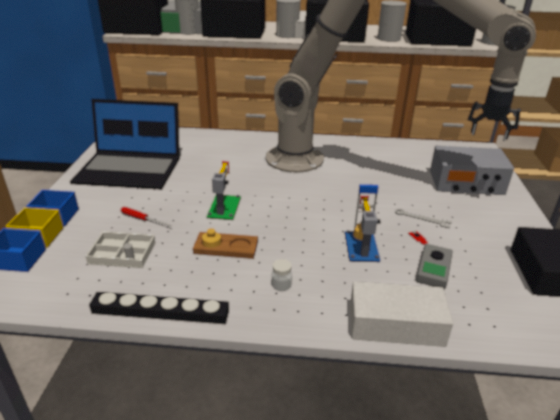

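View pics/top0.png

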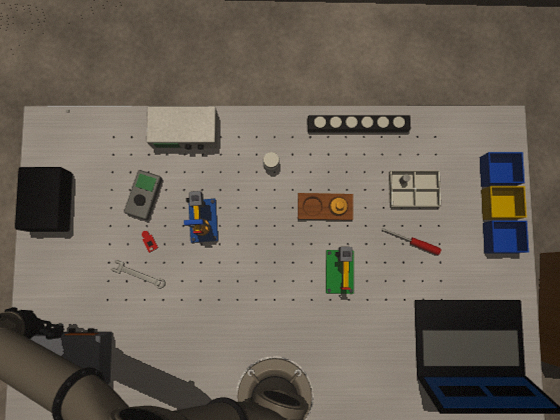

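View pics/wrist0.png

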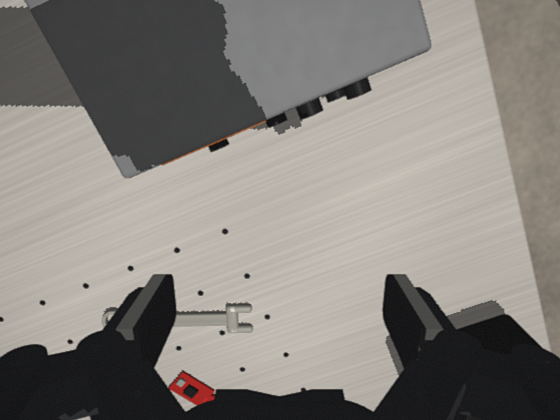

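Candidates for the weight on its stand: the blue-based stand at top (200,220) / scene (362,225), with the blue handle at scene (368,189). The green look-alike is at top (342,270) / scene (222,195). I choose the blue one and check it in close crops.

```bash
cat > h.py <<'E'
import numpy as np, cv2
from scipy.spatial.transform import Rotation as R
from bench import *
def ray(f,u,v):
    d=R.from_rotvec(f["rotation"]).apply([(u-f["cx"])/f["fx"],-(v-f["cy"])/f["fy"],-1]); return f["origin"],d/np.linalg.norm(d)
def onz(f,u,v,z):
    o,d=ray(f,u,v); return o+d*(z-o[2])/d[2]
def proj(f,p):
    c=R.from_rotvec(f["rotation"]).inv().apply(np.asarray(p)-f["origin"]); c=np.atleast_2d(c)
    return np.c_[f["cx"]-f["fx"]*c[:,0]/c[:,2], f["cy"]+f["fy"]*c[:,1]/c[:,2]]
def tri(rays):
    A=0;b=0
    for o,d in rays:
        P=np.eye(3)-np.outer(d,d);A=A+P;b=b+P@o
    return np.linalg.solve(A,b)
def crop(f,u0,v0,u1,v1,s,name,pts=()):
    im=cv2.resize(f["image"][v0:v1,u0:u1],None,fx=s,fy=s,interpolation=cv2.INTER_CUBIC)
    for p in pts: cv2.circle(im,(int((p[0]-u0+.5)*s),int((p[1]-v0+.5)*s)),3,(255,0,255),1)
    cv2.imwrite("pics/"+name,im)
def tcp():
    o=get_obs(); return o,R.from_rotvec(o["orientation"])
E
python3 - <<'E'
from h import *
f=grab_frame("scene"); crop(f,330,170,400,270,6,"s1.png"); crop(f,185,225,265,265,9,"s1b.png")
f=grab_frame("top"); crop(f,165,175,235,255,7,"t1.png"); crop(f,290,185,360,230,9,"t1b.png")
E
```

```text
(no output)
```

View pics/s1.png

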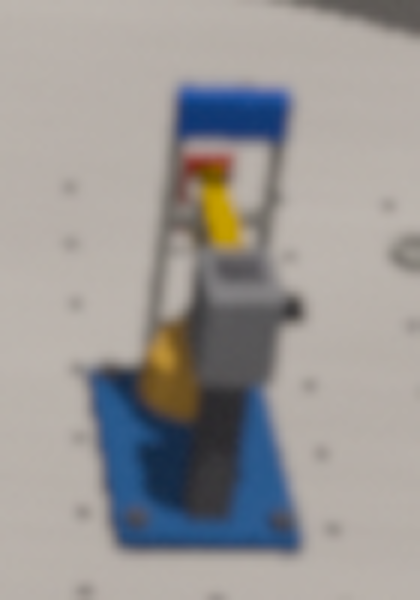

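View pics/t1.png

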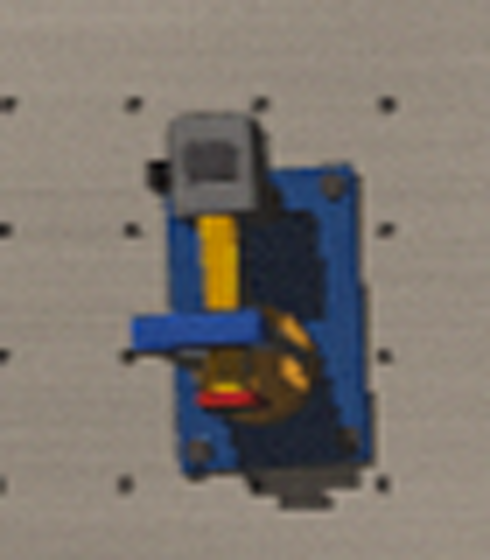

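View pics/t1b.png

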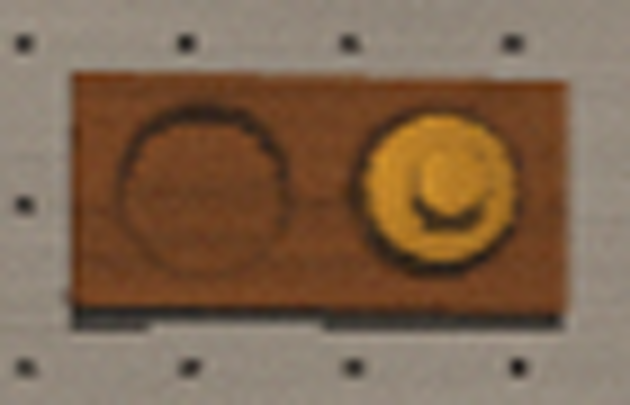

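View pics/s1b.png

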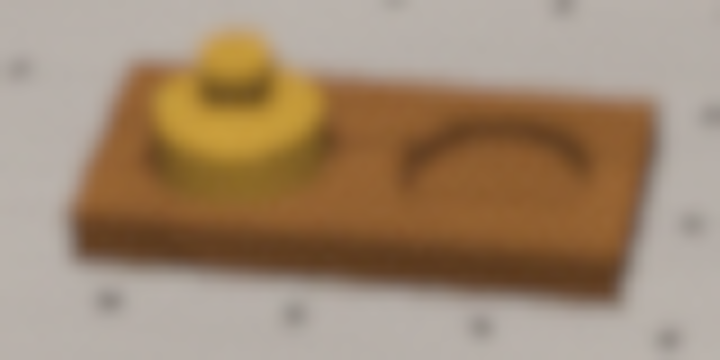

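```bash
python3 - <<'E'
from h import *
f=grab_frame("top")
P=lambda u0,v0,s,pts:[(u0+a/s-.5,v0+b/s-.5) for a,b in pts]
b=np.array([onz(f,*p,.022) for p in P(290,185,9,[(72,73),(568,82),(563,313),(72,305)])])
print(b.round(4)); c=b.mean(0); print("block",c, "yaw L", np.arctan2(*(b[0]-b[1])[[0,1]]*[-1,1]), np.arctan2(*(b[3]-b[2])[[0,1]]*[-1,1]), np.linalg.norm(b[0]-b[1]),np.linalg.norm(b[1]-b[2]))
n=[onz(f,*p,.022) for p in P(290,185,9,[(118,190),(292,190),(205,103),(205,278)])]; print("nest",np.round(n,4), np.mean(n,0))
s=np.array([onz(f,*p,.012) for p in P(165,175,7,[(357,165),(372,462),(182,475)])]); print("base",s.round(4)); 
d=s[0]-s[1]; print("yaw",np.arctan2(d[1],d[0]),np.linalg.norm(d),np.linalg.norm(s[1]-s[2]), "base centre",(s[0]+s[2])/2)
h=np.array([onz(f,*p,.201) for p in P(165,175,7,[(131,317),(264,309)])]); print("handle back top edge",h.round(4),np.linalg.norm(h[0]-h[1]))
g=grab_frame("scene")
# scene: handle top edge back/far etc
hs=P(330,170,6,[(179,88),(291,92),(175,135),(286,139)]); 
print("scene front edge z=.176", [onz(g,*p,.176).round(4) for p in hs[2:]])
print("scene base", [onz(g,*p,.012).round(4) for p in P(330,170,6,[(90,372),(300,542),(118,540)])])
nb=P(185,225,9,[(657,103),(620,292),(75,212),(135,65)])
print("scene block",[onz(g,*p,.022).round(4) for p in nb])
print(proj(g,[c]))
E
```

```text
[[ 0.6467 -0.077   0.022 ]
 [ 0.6432 -0.2571  0.022 ]
 [ 0.5588 -0.2537  0.022 ]
 [ 0.5619 -0.0765  0.022 ]]
block [ 0.60264195 -0.16608283  0.022     ] yaw L -0.019149807554511317 -0.017138610350121385 0.18013423840355747 0.08445241721449254
nest [[ 0.6038 -0.0934  0.022 ]
 [ 0.6037 -0.1564  0.022 ]
 [ 0.6356 -0.1252  0.022 ]
 [ 0.5716 -0.1246  0.022 ]] [ 0.60367579 -0.12491813  0.022     ]
base [[0.6304 0.1921 0.012 ]
 [0.4908 0.1832 0.012 ]
 [0.4848 0.2714 0.012 ]]
yaw 0.06318816239759459 0.1398269735093712 0.08838908919511763 base centre [0.55758759 0.23174993 0.012     ]
handle back top edge [[0.5382 0.2612 0.201 ]
 [0.5415 0.2065 0.201 ]] 0.0547618984408141
scene front edge z=.176 [array([0.531 , 0.2102, 0.176 ]), array([0.5287, 0.2622, 0.176 ])]
scene base [array([0.4967, 0.1859, 0.012 ]), array([0.6246, 0.2814, 0.012 ]), array([0.6325, 0.1955, 0.012 ])]
scene block [array([ 0.5628, -0.0756,  0.022 ]), array([ 0.6631, -0.0745,  0.022 ]), array([ 0.6418, -0.2532,  0.022 ]), array([ 0.5608, -0.2524,  0.022 ])]
[[225.17841025 241.92261737]]
```

```bash
cat >> h.py <<'E'
def plan(target,yaw):
    """shift cm and twist so TCP at target, tool z along yaw heading (measured pose as reference)"""
    o,r=tcp(); M=r.as_matrix()
    d=M.T@(np.array(target)-o["tcp_pos"])*100
    zc=np.arctan2(M[1,2],M[0,2]); dy=(yaw-zc+np.pi)%(2*np.pi)-np.pi
    print("t",o["clock"],"tcp",o["tcp_pos"].round(4),"axis y",M[:,1].round(4),"z",M[:,2].round(4),"heading",round(zc,4),"shift cm",d.round(2),"twist",round(-dy,4),"F",o["contact_force"].round(2),"w",round(o["grip_width"],4),"q",o["joints"].round(2))
E
python3 - <<'E'
from h import *
plan([.44,.225,.40],.063); plan([.533,.233,.40],.063)
E
```

```text
t 0.35 tcp [0.2577 0.6238 0.4045] axis y [-1.e-04 -4.e-04 -1.e+00] z [ 3.819e-01  9.242e-01 -4.000e-04] heading 1.179 shift cm [ 32.08   0.46 -29.9 ] twist 1.116 F [ 0.3   0.12 -0.05] w 0.0856 q [-1.29  0.48  0.02  1.56 -0.01  1.11 -0.08]
t 0.35 tcp [0.2577 0.6238 0.4045] axis y [-1.e-04 -4.e-04 -1.e+00] z [ 3.819e-01  9.242e-01 -4.000e-04] heading 1.179 shift cm [ 40.37   0.46 -25.61] twist 1.116 F [ 0.3   0.12 -0.05] w 0.0856 q [-1.29  0.48  0.02  1.56 -0.01  1.11 -0.08]
```

```bash
python3 -m jog '[[[4,-3,-3],0.11,-1],[[8,-3,-6],0.22,-1],[[12,-3,-9],0.34,-1],[[17,-3,-12],0.5,-1],[[22,-3,-16],0.65,-1],[[27,-3,-20],0.8,-1],[[32,-3,-24],0.95,-1],[[36,-3,-27],1.116,-1],[[36,-3,-28],1.116,-1],[[36,-3,-28],1.116,-1]]'; python3 - <<'E'
from h import *
plan([.533,.233,.40],.063)
f=grab_frame("wrist"); cv2.imwrite("pics/w1.png",f["image"])
E
```

```text
clock: 1.6
tcp_pos: [0.4832, 0.2275, 0.4348]
orientation: [-1.238, 1.163, -1.162]
contact_force: [-0.1, 1.1, 0.2]
grip_width: 0.0854
t 1.6 tcp [0.4832 0.2275 0.4348] axis y [-4.e-04  5.e-04 -1.e+00] z [ 9.98e-01  6.33e-02 -4.00e-04] heading 0.0633 shift cm [-0.23  3.47  5.01] twist 0.0003 F [-0.11  1.1   0.24] w 0.0854 q [-0.89  0.22  0.39  1.88 -0.1   1.06 -0.4 ]
```

View pics/w1.png

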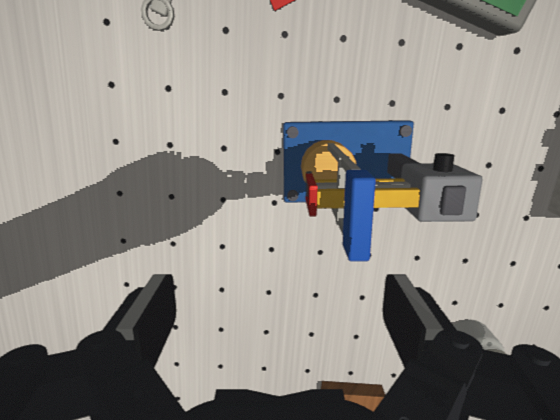

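```bash
python3 - <<'E'
from h import *
f=grab_frame("wrist"); 
crop(f,270,110,490,270,3.6,"w1c.png")
import pickle; pickle.dump(f,open("w1.pkl","wb"))
E
```

```text
(no output)
```

View pics/w1c.png

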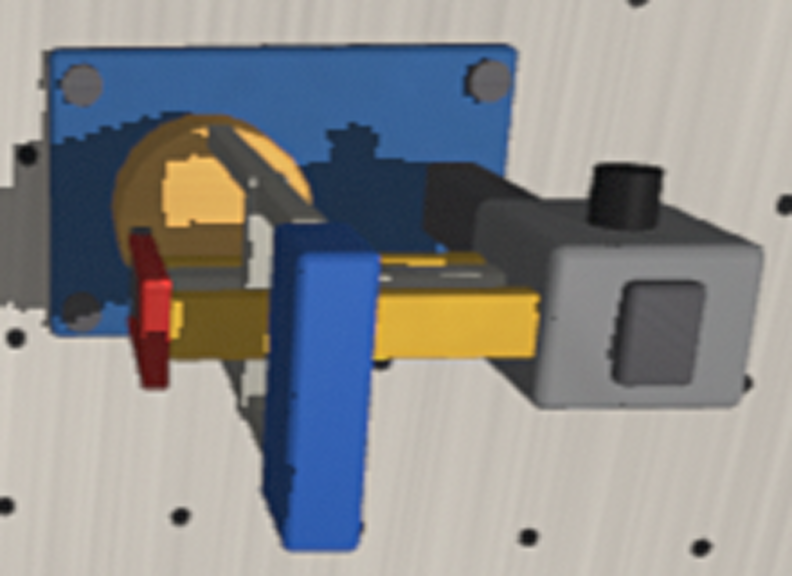

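```bash
python3 - <<'E'
from h import *
import pickle; f=pickle.load(open("w1.pkl","rb"))
P=lambda pts:[(270+a/3.6-.5,110+b/3.6-.5) for a,b in pts]
h=np.array([onz(f,*p,.201) for p in P([(300,250),(378,256),(360,550),(286,550)])]);print(h.round(4),h.mean(0).round(4)); d=(h[0]+h[1]-h[2]-h[3])/2; print("yaw",np.arctan2(-d[0],d[1]),np.linalg.norm(d))
s=np.array([onz(f,*p,.012) for p in P([(52,50),(515,46),(52,335)])]);print("base",s.round(4)); d=s[1]-s[0];print("yaw",np.arctan2(d[1],d[0]),np.linalg.norm(d),"c",(s[1]+s[2])/2)
print("nom handle",proj(f,h.mean(0)))
for z in (.150,.155): print("keeper top edges",[onz(f,*p,z).round(4) for p in P([(142,280),(172,278),(143,330),(170,330)])])
print("beak front z.147",[onz(f,*p,.147).round(4) for p in P([(172,320)])])
E
```

```text
[[0.5247 0.2611 0.201 ]
 [0.5373 0.2609 0.201 ]
 [0.5419 0.2088 0.201 ]
 [0.5291 0.2079 0.201 ]] [0.5332 0.2347 0.201 ]
yaw 0.08516520958411342 0.052810380318790186
base [[0.4866 0.2731 0.012 ]
 [0.6228 0.2831 0.012 ]
 [0.4927 0.1852 0.012 ]]
yaw 0.07342037215124737 0.1365727628029314 c [0.55774575 0.23415168 0.012     ]
nom handle [[361.36473157 222.58384115]]
keeper top edges [array([0.5051, 0.2411, 0.15  ]), array([0.5111, 0.2419, 0.15  ]), array([0.5063, 0.2306, 0.15  ]), array([0.5118, 0.2309, 0.15  ])]
keeper top edges [array([0.5046, 0.2424, 0.155 ]), array([0.5105, 0.2432, 0.155 ]), array([0.5057, 0.2321, 0.155 ]), array([0.5111, 0.2324, 0.155 ])]
beak front z.147 [array([0.5124, 0.2322, 0.147 ])]
```

```bash
python3 -m jog '[[[-0.2,3.5,2.5],-0.01,-1],[[-0.3,3.5,5],-0.01,-1],[[-0.3,6,5],-0.01,-1],[[-0.3,9.1,5],-0.01,-1],[[-0.3,9.1,5],-0.01,-1],[[-0.3,9.1,5],-0.01,-1]]'; python3 - <<'E'
from h import *
plan([.533,.234,.3435],.07)
f=grab_frame("wrist"); cv2.imwrite("pics/w2.png",f["image"])
E
```

```text
clock: 2.45
tcp_pos: [0.5333, 0.2349, 0.3446]
orientation: [-1.243, 1.154, -1.154]
contact_force: [0.5, 0.2, 0.1]
grip_width: 0.0851
t 2.45 tcp [0.5333 0.2349 0.3446] axis y [ 8.e-04  7.e-04 -1.e+00] z [9.972e-01 7.480e-02 8.000e-04] heading 0.0749 shift cm [ 0.09  0.11 -0.04] twist 0.0049 F [0.46 0.18 0.13] w 0.0851 q [-0.81  0.41  0.37  1.86 -0.19  0.91 -0.28]
```

View pics/w2.png

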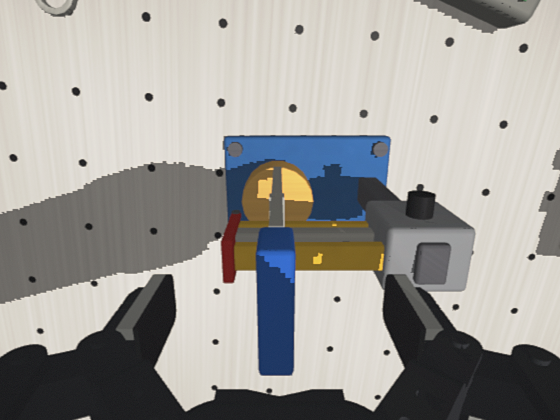

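The handle spans (257–296, 228–375), centred between the pads (inner edges at 173 and 386). Closing.

```bash
python3 -m jog '[[[0,0,0],0,1],[[0,0,0],0,1],[[0,0,0],0,1],[[0,0,0],0,1],[[0,0,0],0,1],[[0,0,0],0,1],[[0,0,0],0,1],[[0,0,0],0,1]]' 60; python3 - <<'E'
from h import *
plan([.533,.234,.3435],.07)
f=grab_frame("wrist"); cv2.imwrite("pics/w3.png",f["image"])
E
```

```text
clock: 3.5
tcp_pos: [0.5332, 0.2338, 0.3439]
orientation: [-1.243, 1.156, -1.155]
contact_force: [-2.1, -0.9, 5.3]
grip_width: 0.013
t 3.5 tcp [0.5332 0.2338 0.3439] axis y [-3.e-04  1.e-04 -1.e+00] z [ 9.973e-01  7.290e-02 -3.000e-04] heading 0.073 shift cm [-0.03  0.04 -0.02] twist 0.003 F [-2.13 -0.89  5.26] w 0.013 q [-0.81  0.41  0.38  1.86 -0.19  0.91 -0.28]
```

View pics/w3.png

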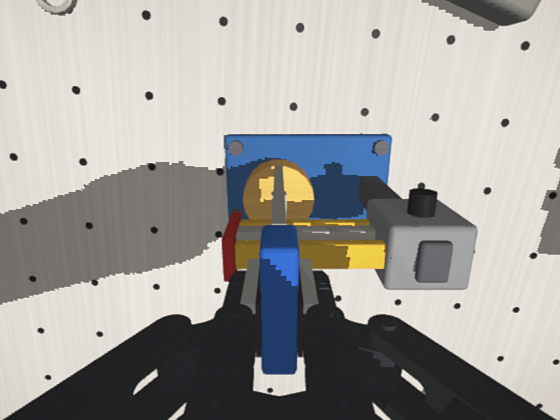

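Gripped (13 mm wide). Fz = +5 N suggests the bar is pressed slightly down on the ledge, so I'll raise it about 1–2 mm.

```bash
for i in 1 2; do python3 -m jog '[[[0,-0.05,0],0,1],[[0,-0.1,0],0,1],[[0,-0.1,0],0,1]]'; done
```

```text
clock: 3.92
tcp_pos: [0.5331, 0.2337, 0.3441]
orientation: [-1.244, 1.155, -1.155]
contact_force: [-0.1, 0.0, -4.1]
grip_width: 0.0132
clock: 4.3
tcp_pos: [0.5332, 0.2337, 0.3456]
orientation: [-1.243, 1.155, -1.155]
contact_force: [-0.1, 0.6, -4.7]
grip_width: 0.0134
```

```bash
python3 -m jog '[[[0,0,-0.2],0,1],[[0,0,-0.4],0,1],[[0,0,-0.6],0,1],[[0,0,-0.8],0,1],[[0,0,-1],0,1],[[0,0,-1],0,1]]';  for i in 1 2 3 ; do python3 -m jog '[[[0,0,-0.1],0,1],[[0,0,-0.2],0,1],[[0,0,-0.2],0,1]]'; done
```

```text
clock: 5.05
tcp_pos: [0.5231, 0.233, 0.3457]
orientation: [-1.243, 1.155, -1.155]
contact_force: [-0.5, 0.0, -5.2]
grip_width: 0.0131
clock: 5.42
tcp_pos: [0.5212, 0.2329, 0.3457]
orientation: [-1.243, 1.155, -1.155]
contact_force: [1.2, 0.4, -4.6]
grip_width: 0.0134
clock: 5.8
tcp_pos: [0.5192, 0.2328, 0.3457]
orientation: [-1.243, 1.155, -1.155]
contact_force: [-0.4, 0.7, -5.2]
grip_width: 0.0132
clock: 6.18
tcp_pos: [0.5172, 0.2326, 0.3457]
orientation: [-1.243, 1.155, -1.155]
contact_force: [-0.2, 0.5, -3.5]
grip_width: 0.0128
```

```bash
for i in 1 2 3 4 5; do python3 -m jog '[[[0,0,-0.1],0,1],[[0,0,-0.1],0,1]]'|egrep 'tcp|force'; done
```

```text
tcp_pos: [0.5162, 0.2325, 0.3457]
contact_force: [0.5, 0.9, -5.1]
tcp_pos: [0.5152, 0.2324, 0.3457]
contact_force: [0.1, -0.8, -4.4]
tcp_pos: [0.5145, 0.2324, 0.3458]
contact_force: [2.2, 0.8, -5.2]
tcp_pos: [0.5137, 0.2323, 0.3459]
contact_force: [3.1, 0.2, -5.4]
tcp_pos: [0.5126, 0.2322, 0.346]
contact_force: [4.2, -0.8, -3.5]
```

```bash
python3 - <<'E'
from h import *
plan([.533,.234,.3435],.07)
f=grab_frame("wrist"); crop(f,190,120,400,280,3.6,"w4.png")
E
```

```text
t 7.425 tcp [0.5126 0.2322 0.346 ] axis y [ 1.e-03  4.e-04 -1.e+00] z [0.9973 0.0729 0.001 ] heading 0.0729 shift cm [-0.03  0.25  2.05] twist 0.0029 F [ 4.16 -0.78 -3.54] w 0.0133 q [-0.84  0.37  0.38  1.91 -0.17  0.89 -0.3 ]
```

View pics/w4.png

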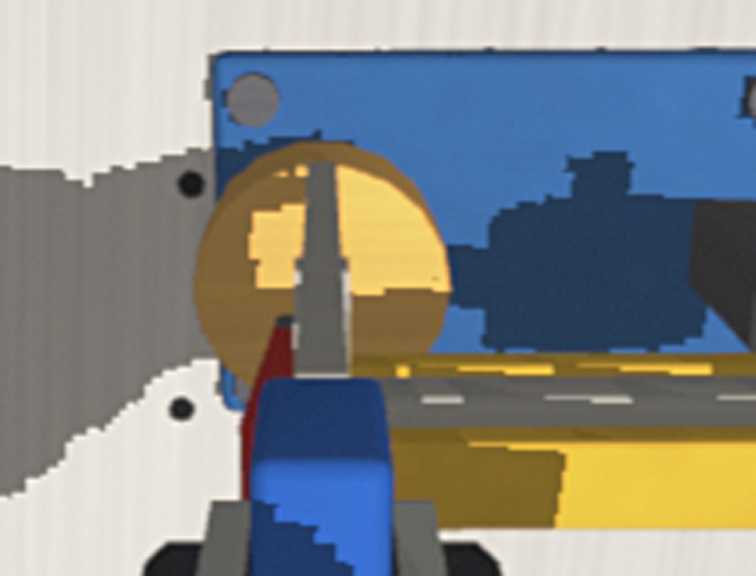

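Contact with the keeper began at TCP x ≈ 0.515, and it now reads about 3–4 N. Continuing in small steps.

```bash
for i in 1 2 3 4 5; do python3 -m jog '[[[0,0,-0.1],0,1],[[0,0,-0.1],0,1]]'|egrep 'tcp|force'; done
```

```text
tcp_pos: [0.5115, 0.2322, 0.346]
contact_force: [5.8, -0.4, -4.0]
tcp_pos: [0.5104, 0.2321, 0.3459]
contact_force: [5.0, -0.0, -2.2]
tcp_pos: [0.5094, 0.232, 0.3458]
contact_force: [5.4, -0.3, -3.0]
tcp_pos: [0.5084, 0.232, 0.3458]
contact_force: [6.0, -0.1, -2.9]
tcp_pos: [0.5075, 0.2319, 0.3457]
contact_force: [5.9, 0.3, -5.7]
```

```bash
for i in 1 2 3 4; do python3 -m jog '[[[0,0,-0.05],0,1],[[0,0,-0.05],0,1]]'|egrep 'tcp|force'; done
```

```text
tcp_pos: [0.507, 0.2318, 0.3457]
contact_force: [5.2, 0.9, -4.3]
tcp_pos: [0.5066, 0.2318, 0.3457]
contact_force: [6.3, -0.0, -5.2]
tcp_pos: [0.5061, 0.2318, 0.3456]
contact_force: [7.4, 0.3, -5.6]
tcp_pos: [0.5057, 0.2317, 0.3456]
contact_force: [7.6, 0.2, -6.8]
```

```bash
for i in 1 2 3; do python3 -m jog '[[[0,0,-0.02],0,1],[[0,0,-0.02],0,1]]'|egrep 'tcp|force'; done; python3 - <<'E'
from h import *
plan([.533,.234,.3435],.07)
f=grab_frame("wrist"); crop(f,190,120,400,280,3.6,"w5.png")
E
```

```text
tcp_pos: [0.5055, 0.2317, 0.3456]
contact_force: [7.3, 0.3, -6.1]
tcp_pos: [0.5053, 0.2317, 0.3457]
contact_force: [6.0, 1.2, -6.0]
tcp_pos: [0.5052, 0.2317, 0.3457]
contact_force: [6.8, 1.0, -5.6]
t 10.475 tcp [0.5052 0.2317 0.3457] axis y [ 1.5e-03  3.0e-04 -1.0e+00] z [0.9973 0.0728 0.0015] heading 0.0729 shift cm [-0.03  0.22  2.79] twist 0.0029 F [ 6.79  0.95 -5.57] w 0.0131 q [-0.84  0.36  0.38  1.92 -0.17  0.89 -0.31]
```

View pics/w5.png

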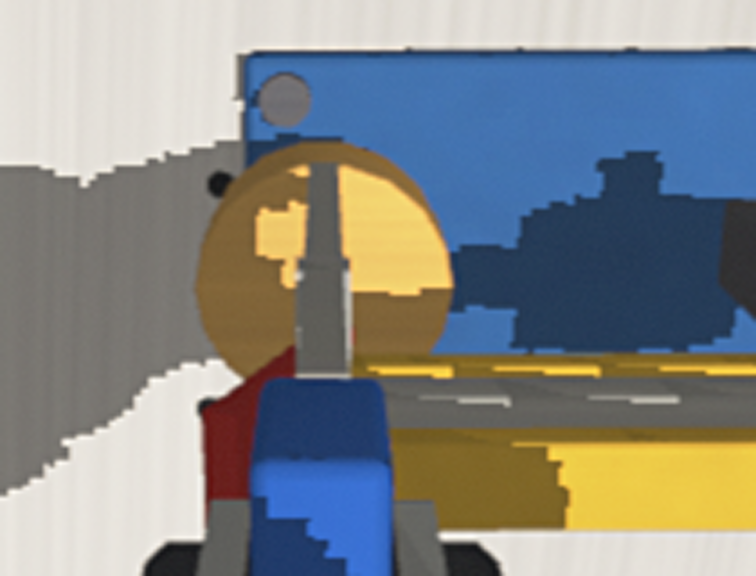

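```bash
for i in 1 2 3 4; do python3 -m jog '[[[0,0,-0.03],0,1],[[0,0,-0.03],0,1]]'|egrep 'tcp|force'; done
```

```text
tcp_pos: [0.5049, 0.2317, 0.3457]
contact_force: [6.0, -0.0, -5.2]
tcp_pos: [0.5046, 0.2316, 0.3457]
contact_force: [7.4, 0.8, -5.7]
tcp_pos: [0.5043, 0.2316, 0.3457]
contact_force: [6.7, 0.2, -5.9]
tcp_pos: [0.5041, 0.2316, 0.3458]
contact_force: [7.7, 0.4, -5.9]
```

```bash
for i in 1 2 3 4; do python3 -m jog '[[[0,0,-0.03],0,1],[[0,0,-0.03],0,1]]'|egrep 'tcp|force'; done
```

```text
tcp_pos: [0.5038, 0.2316, 0.3458]
contact_force: [7.7, 0.6, -4.9]
tcp_pos: [0.5035, 0.2316, 0.3458]
contact_force: [7.6, 1.3, -4.9]
tcp_pos: [0.5033, 0.2315, 0.3458]
contact_force: [7.0, -0.0, -4.2]
tcp_pos: [0.503, 0.2315, 0.3459]
contact_force: [7.4, 1.1, -5.1]
```

```bash
for i in 1 2 3; do python3 -m jog '[[[0,0,-0.03],0,1],[[0,0,-0.03],0,1]]'|egrep 'tcp|force'; done
```

```text
tcp_pos: [0.5027, 0.2315, 0.3459]
contact_force: [7.4, -0.7, -5.4]
tcp_pos: [0.5024, 0.2315, 0.3459]
contact_force: [7.7, 1.0, -5.6]
tcp_pos: [0.5022, 0.2315, 0.346]
contact_force: [7.8, 0.7, -5.9]
```

```bash
for i in 1 2 3; do python3 -m jog '[[[0,0,-0.02],0,1],[[0,0,-0.02],0,1]]'|egrep 'tcp|force'; done;  python3 - <<'E'
from h import *
f=grab_frame("scene"); crop(f,330,160,400,260,6,"s6.png")
f=grab_frame("wrist"); crop(f,190,120,400,280,3.6,"w6.png")
E
```

```text
tcp_pos: [0.502, 0.2314, 0.346]
contact_force: [8.1, 0.3, -5.2]
tcp_pos: [0.5019, 0.2314, 0.346]
contact_force: [8.4, 1.1, -4.3]
tcp_pos: [0.5018, 0.2314, 0.3461]
contact_force: [9.3, 0.7, -5.2]
```

View pics/w6.png

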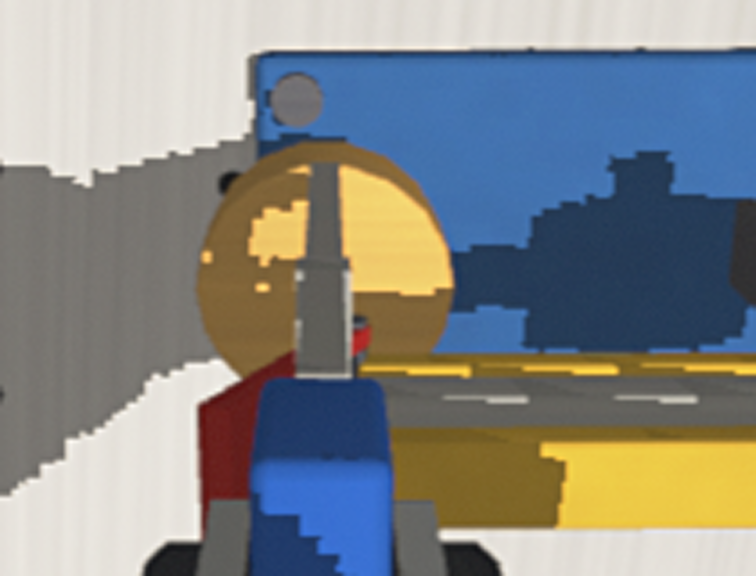

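View pics/s6.png

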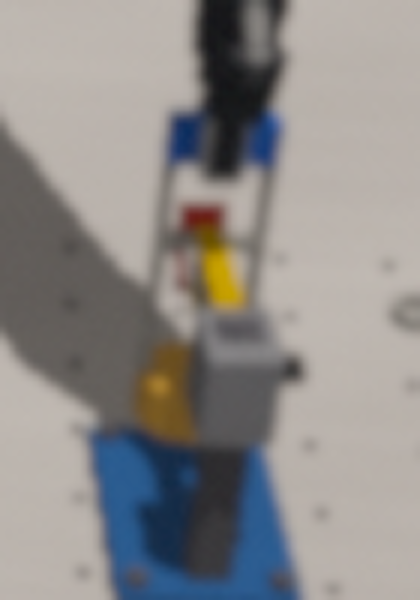

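Force now climbs steeply while travel stalls (8.1 → 9.3 N at x ≈ 0.502, 13 mm past contact), so the keeper is at its hard stop. Lifting, watching Fz for beak contact.

```bash
for i in 1 2 3 4 5; do python3 -m jog '[[[0,-0.1,0],0,1],[[0,-0.1,0],0,1]]'|egrep 'tcp|force'; done
```

```text
tcp_pos: [0.5016, 0.2314, 0.3471]
contact_force: [6.7, 0.3, -3.2]
tcp_pos: [0.5014, 0.2314, 0.348]
contact_force: [6.7, -0.6, -3.4]
tcp_pos: [0.5012, 0.2314, 0.3489]
contact_force: [6.1, 0.2, -3.5]
tcp_pos: [0.5012, 0.2314, 0.3498]
contact_force: [6.2, 1.1, -4.8]
tcp_pos: [0.5011, 0.2314, 0.3507]
contact_force: [5.9, 1.1, -3.1]
```

```bash
for i in 1 2 3 4 5 6; do python3 -m jog '[[[0,-0.1,0],0,1],[[0,-0.2,0],0,1],[[0,-0.2,0],0,1]]'|egrep 'tcp|force'; done
```

```text
tcp_pos: [0.5009, 0.2314, 0.3525]
contact_force: [5.5, 0.0, -4.3]
tcp_pos: [0.5008, 0.2314, 0.3545]
contact_force: [5.1, -0.0, -4.4]
tcp_pos: [0.5007, 0.2314, 0.3565]
contact_force: [5.3, -0.0, -4.3]
tcp_pos: [0.5008, 0.2314, 0.3587]
contact_force: [3.8, 0.5, -5.2]
tcp_pos: [0.5008, 0.2314, 0.3608]
contact_force: [3.1, -0.4, -4.8]
tcp_pos: [0.5008, 0.2314, 0.3628]
contact_force: [3.6, 0.8, -5.0]
```

```bash
for i in 1 2 3 4 5 6 7 8; do python3 -m jog '[[[0,-0.1,0],0,1],[[0,-0.2,0],0,1],[[0,-0.2,0],0,1]]'|egrep 'tcp|force'; done;  python3 - <<'E'
from h import *
plan([.40,.225,.38],.07)
f=grab_frame("wrist"); crop(f,190,120,400,280,3.6,"w7.png")
E
```

```text
tcp_pos: [0.5008, 0.2314, 0.3648]
contact_force: [3.0, -0.0, -4.9]
tcp_pos: [0.5009, 0.2314, 0.3672]
contact_force: [2.0, 0.3, -0.8]
tcp_pos: [0.5003, 0.2313, 0.3682]
contact_force: [0.3, -0.2, -5.1]
tcp_pos: [0.5008, 0.2314, 0.3708]
contact_force: [-0.4, -1.0, -5.4]
tcp_pos: [0.5009, 0.2314, 0.3728]
contact_force: [-0.3, 0.3, -4.7]
tcp_pos: [0.5009, 0.2314, 0.3748]
contact_force: [-0.5, -0.5, -4.5]
tcp_pos: [0.5009, 0.2314, 0.3768]
contact_force: [-1.3, -0.2, -4.3]
tcp_pos: [0.5009, 0.2314, 0.3788]
contact_force: [-0.4, -0.5, -4.4]
t 20.625 tcp [0.5009 0.2314 0.3788] axis y [ 1.e-04  1.e-04 -1.e+00] z [9.973e-01 7.290e-02 1.000e-04] heading 0.0729 shift cm [ -0.1   -0.12 -10.11] twist 0.0029 F [-0.44 -0.48 -4.37] w 0.0128 q [-0.86  0.31  0.39  1.9  -0.14  0.95 -0.33]
```

View pics/w7.png

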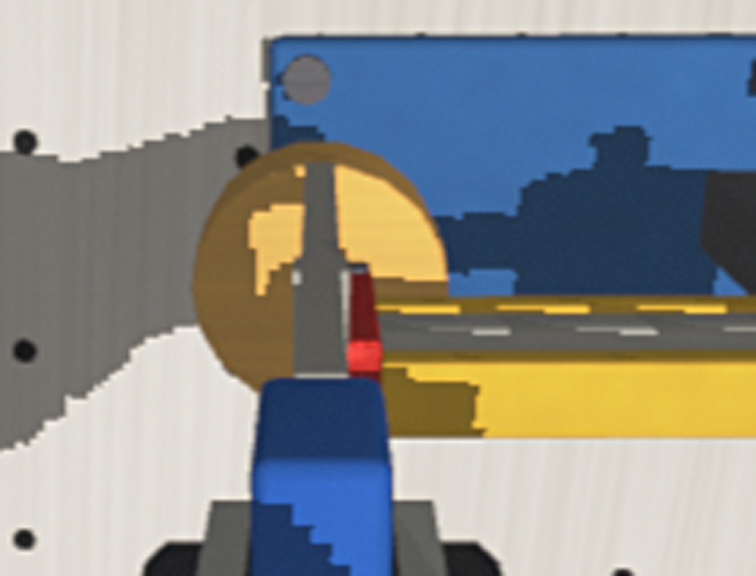

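The bar is over the keeper, which has sprung back to crop (360,320), to the right of the bar. Taking the weight out towards -x by 10 cm.

```bash
python3 -m jog '[[[0,0,-0.7],0,1],[[0,0,-2],0,1],[[0,0,-3.5],0,1],[[0,0,-5],0,1],[[0,0,-6.5],0,1],[[0,0,-8],0,1],[[0,0,-9.2],0,1],[[0,0,-10],0,1],[[0,0,-10],0,1]]'; python3 - <<'E'
from h import *
plan([.604,-.124,.42],-.018)
f=grab_frame("top"); crop(f,160,170,380,300,3.5,"t8.png")
E
```

```text
clock: 21.8
tcp_pos: [0.4007, 0.2241, 0.3788]
orientation: [-1.243, 1.155, -1.155]
contact_force: [0.7, 0.1, -4.3]
grip_width: 0.0134
t 21.8 tcp [0.4007 0.2241 0.3788] axis y [-1.e-04  2.e-04 -1.e+00] z [ 9.973e-01  7.350e-02 -1.000e-04] heading 0.0735 shift cm [36.21 -4.13 17.72] twist 0.0915 F [ 0.72  0.05 -4.25] w 0.0134 q [-0.98  0.15  0.37  2.1  -0.07  0.9  -0.5 ]
```

View pics/t8.png

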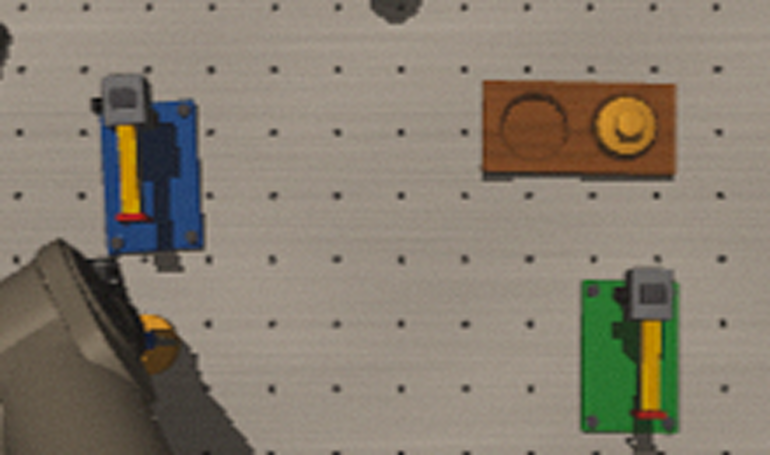

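```bash
python3 -m jog '[[[0.5,-2,0],0,1],[[3,-4.1,1.5],0.01,1],[[7,-4.1,3.5],0.02,1],[[11.5,-4.1,5.6],0.03,1],[[16,-4.1,7.8],0.04,1],[[20.5,-4.1,10],0.05,1],[[25,-4.1,12.2],0.06,1],[[29.5,-4.1,14.4],0.075,1],[[33.5,-4.1,16.4],0.09,1],[[36.2,-4.1,17.7],0.0915,1]]'; python3 -m jog '[[[0,0,0],0,1],[[0,0,0],0,1]]'; python3 - <<'E'
from h import *
import pickle
plan([.604,-.124,.42],-.018)
for n in ("wrist","scene","top"):
    f=grab_frame(n); cv2.imwrite(f"pics/{n}9.png",f["image"]); pickle.dump(f,open(f"{n}9.pkl","wb"))
    print(n,proj(f,[[.604,-.124,.022],[.604,-.124,.105]]).round(1).tolist())
E
```

```text
clock: 23.1
tcp_pos: [0.6052, -0.1266, 0.4194]
orientation: [-1.2, 1.223, -1.226]
contact_force: [-0.4, 0.0, -5.0]
grip_width: 0.0133
clock: 23.35
tcp_pos: [0.6042, -0.1236, 0.4192]
orientation: [-1.201, 1.224, -1.222]
contact_force: [-0.0, 0.6, -4.9]
grip_width: 0.0129
t 23.35 tcp [ 0.6042 -0.1236  0.4192] axis y [-9.e-04  3.e-04 -1.e+00] z [ 9.998e-01 -1.830e-02 -9.000e-04] heading -0.0183 shift cm [ 0.04 -0.08 -0.02] twist -0.0003 F [-0.03  0.63 -4.9 ] w 0.0129 q [-0.35  0.41  0.61  1.72 -0.26  1.09  0.32]
wrist [[277.8, 169.5], [277.5, 191.3]]
scene [[239.3, 243.2], [238.4, 219.7]]
top [[312.0, 205.5], [314.0, 201.9]]
```

View pics/wrist9.png

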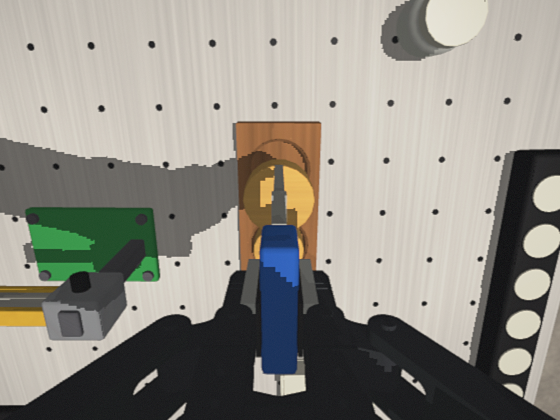

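View pics/scene9.png

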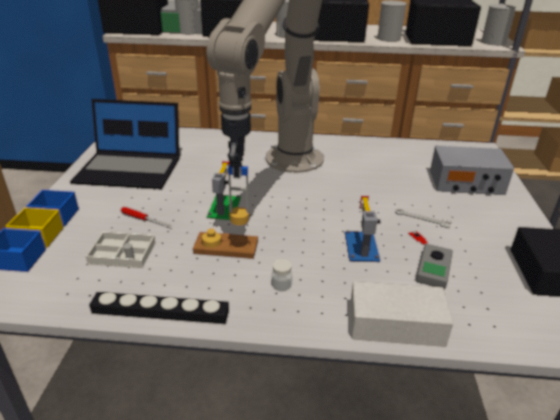

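```bash
python3 - <<'E'
from h import *
import pickle
f=pickle.load(open("wrist9.pkl","rb")); crop(f,220,110,340,240,4.6,"w9c.png")
f=pickle.load(open("scene9.pkl","rb")); crop(f,185,150,265,265,5,"s9c.png")
E
```

```text
(no output)
```

View pics/w9c.png

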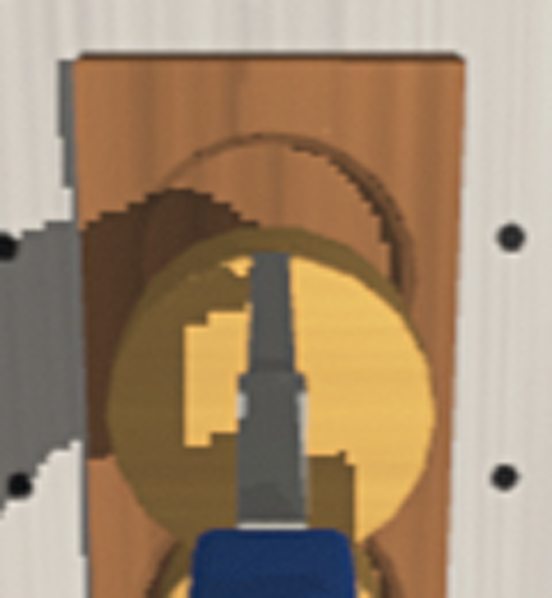

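View pics/s9c.png

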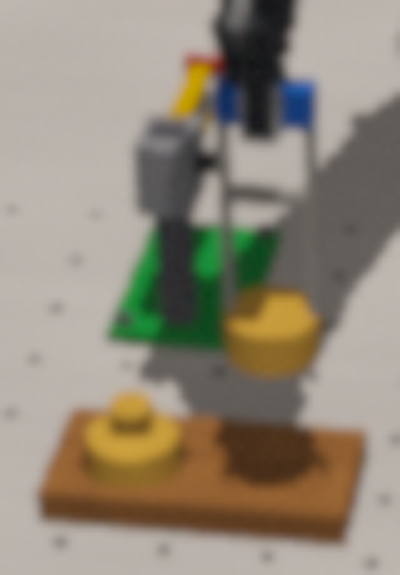

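```bash
python3 - <<'E'
from h import *
import pickle
f=pickle.load(open("wrist9.pkl","rb"))
Q=lambda a,b,z:onz(f,220+a/4.6-.5,110+b/4.6-.5,z)
z0=.4192-.316
print("top rim L,R",Q(107,410,z0+.028),Q(434,410,z0+.028),"mid",(Q(107,410,z0+.028)+Q(434,410,z0+.028))/2)
print("rim +y top",Q(270,252,z0+.028)-[0,.027,0]," bottom",Q(270,228,z0)-[0,.027,0])
print("block c",Q(80,55,.022),Q(463,58,.022),Q(84,330,.022),Q(455,330,.022))
m=(Q(80,55,.022)+Q(463,58,.022))/2; d=Q(463,58,.022)-Q(80,55,.022); print(np.linalg.norm(d), "nest", m-[-.018*.048,.048,0], np.arctan2(d[1],d[0]))
print("nest top y",Q(270,132,.022)-[0,.030,0],"(-.033 if chamfer)", "right x",Q(413,260,.022))
f=pickle.load(open("scene9.pkl","rb"))
S=lambda a,b,z:onz(f,185+a/5-.5,150+b/5-.5,z)
print("scene foot L,R bottom-ish", S(226,330,z0+.028),S(322,330,z0+.028),"front bottom",S(271,378,z0),"(-x .027)")
print("scene block right corners",S(365,433,.022),S(346,516,.022), S(72,410,.022),S(42,492,.022))
E
```

```text
top rim L,R [ 0.57825542 -0.12186326  0.1312    ] [ 0.63115838 -0.12285177  0.1312    ] mid [ 0.6047069  -0.12235752  0.1312    ]
rim +y top [ 0.60512562 -0.12345338  0.1312    ]  bottom [ 0.60504515 -0.12489499  0.1032    ]
block c [ 0.56437552 -0.07471804  0.022     ] [ 0.64693307 -0.07689053  0.022     ] [ 0.56194375 -0.13565398  0.022     ] [ 0.64612752 -0.13722641  0.022     ]
0.08258613092736801 nest [ 0.60651829 -0.12380429  0.022     ] -0.02630873159490706
nest top y [ 0.60500771 -0.1219256   0.022     ] (-.033 if chamfer) right x [ 0.63647772 -0.12092017  0.022     ]
scene foot L,R bottom-ish [ 0.62399775 -0.14443095  0.1312    ] [ 0.61803254 -0.09160378  0.1312    ] front bottom [ 0.62759854 -0.11949811  0.1032    ] (-x .027)
scene block right corners [ 0.56353938 -0.07545734  0.022     ] [ 0.64392331 -0.0761366   0.022     ] [ 0.55984243 -0.25447844  0.022     ] [ 0.64103298 -0.25314234  0.022     ]
```

Foot centre ≈ (0.605, -0.124) and nest ≈ (0.604, -0.124), agreeing within about 1–1.5 mm. Lowering to just above the block, then looking again.

```bash
python3 -m jog '[[[0,1,0],0,1],[[0,2.5,0],0,1],[[0,4,0],0,1],[[0,5.5,0],0,1],[[0,6.5,0],0,1],[[0,7.2,0],0,1],[[0,7.4,0],0,1],[[0,7.4,0],0,1],[[0,7.4,0],0,1]]'; python3 - <<'E'
from h import *
import pickle
plan([.604,-.124,.42],-.018)
f=grab_frame("wrist"); crop(f,200,90,360,240,3.9,"w10.png"); pickle.dump(f,open("w10.pkl","wb"))
f=grab_frame("scene"); crop(f,185,170,265,265,6,"s10.png")
E
```

```text
clock: 24.62
tcp_pos: [0.6042, -0.1241, 0.3462]
orientation: [-1.2, 1.222, -1.223]
contact_force: [-0.1, 0.7, -4.2]
grip_width: 0.0137
t 24.625 tcp [ 0.6042 -0.1241  0.3462] axis y [ 9.e-04 -0.e+00 -1.e+00] z [ 9.998e-01 -1.860e-02  9.000e-04] heading -0.0186 shift cm [-0.01 -7.38 -0.01] twist -0.0006 F [-0.09  0.7  -4.18] w 0.0137 q [-0.32  0.49  0.57  1.79 -0.32  0.95  0.37]
```

View pics/w10.png

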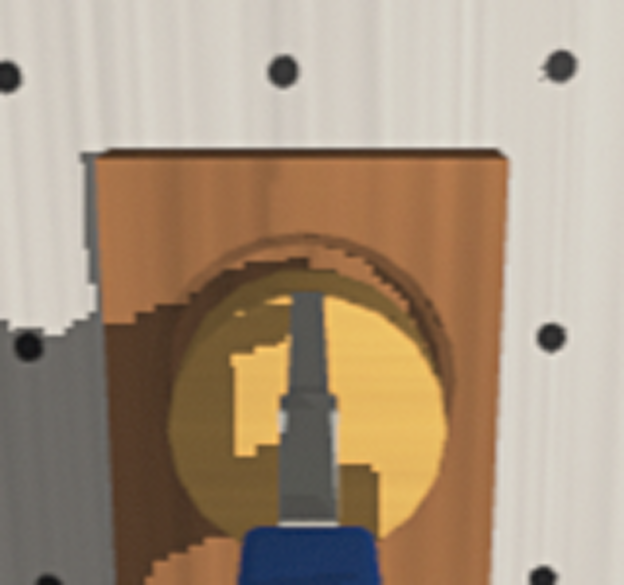

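View pics/s10.png

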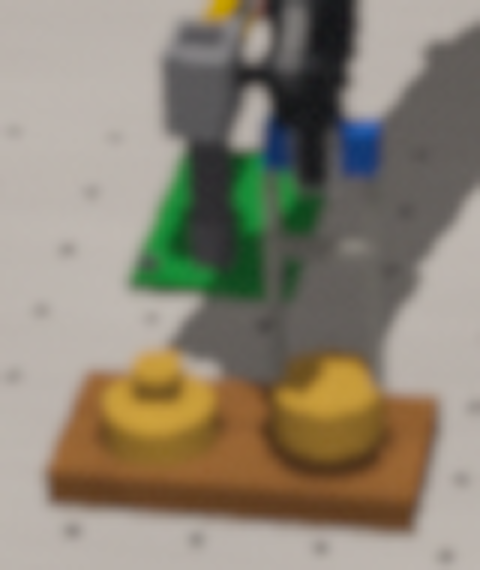

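```bash
python3 - <<'E'
from h import *
import pickle
f=pickle.load(open("w10.pkl","rb"))
Q=lambda a,b,z:onz(f,200+a/3.9-.5,90+b/3.9-.5,z)
z0=.3462-.316
print("foot mid",(Q(168,428,z0+.028)+Q(447,428,z0+.028))/2, Q(447,428,z0+.028)-Q(168,428,z0+.028))
print("apex bottom",Q(308,270,z0)-[0,.027,0],"top",Q(308,293,z0+.028)-[0,.027,0])
a,b=Q(97,157,.022),Q(508,157,.022); m=(a+b)/2; print(a,b,"nest",m-[-.0009,.048,0], "edge mid at row",(Q(108,428,.022)+Q(498,428,.022))/2, Q(498,428,.022)-Q(108,428,.022))
print("nest apex",Q(313,234,.022)-[0,.033,0],Q(313,244,.022)-[0,.030,0],"right",Q(456,370,.022)-[.033,0,0])
E
```

```text
foot mid [ 0.60532228 -0.12344545  0.0582    ] [ 0.05327339 -0.00103852  0.        ]
apex bottom [ 0.60591928 -0.12524586  0.0302    ] top [ 0.60591637 -0.12431592  0.0582    ]
[ 0.56310246 -0.0755867   0.022     ] [ 0.64736023 -0.0771955   0.022     ] nest [ 0.60613135 -0.1243911   0.022     ] edge mid at row [ 0.60414957 -0.13446324  0.022     ] [ 0.08494496 -0.00165594  0.        ]
nest apex [ 0.60708438 -0.12522646  0.022     ] [ 0.60704635 -0.12431714  0.022     ] right [ 0.60429547 -0.12207099  0.022     ]
```

```bash
for i in 1 2 3 4 5 6; do python3 -m jog '[[[0,0.15,0],0,1],[[0,0.3,0],0,1],[[0,0.3,0],0,1]]'|egrep 'tcp|force'; done
```

```text
tcp_pos: [0.6039, -0.124, 0.3425]
contact_force: [0.9, -0.3, -4.5]
tcp_pos: [0.604, -0.124, 0.3395]
contact_force: [0.1, -0.3, -4.8]
tcp_pos: [0.604, -0.124, 0.3365]
contact_force: [-0.1, -0.2, -5.0]
tcp_pos: [0.604, -0.124, 0.3335]
contact_force: [-0.1, 0.1, -4.6]
tcp_pos: [0.604, -0.124, 0.3305]
contact_force: [0.8, -0.2, -5.0]
tcp_pos: [0.604, -0.124, 0.3275]
contact_force: [0.5, 0.4, -5.2]
```

Already about 10 mm into the nest without contact. Final millimetres slowly.

```bash
for i in 1 2 3 4; do python3 -m jog '[[[0,0.1,0],0,1],[[0,0.1,0],0,1]]'|egrep 'tcp|force'; done
```

```text
tcp_pos: [0.604, -0.124, 0.3266]
contact_force: [0.9, 0.4, -5.7]
tcp_pos: [0.604, -0.124, 0.3256]
contact_force: [-0.7, -0.1, -5.0]
tcp_pos: [0.604, -0.124, 0.3246]
contact_force: [0.8, -0.2, -4.9]
tcp_pos: [0.6042, -0.1242, 0.3242]
contact_force: [0.0, 0.5, -0.4]
```

The foot touched the floor at the expected height (Fz back to about 0). Releasing and checking.

```bash
python3 -m jog '[[[0,0,0],0,1],[[0,0,0],0,0.5],[[0,0,0],0,0.2],[[0,0,0],0,0],[[0,0,0],0,-0.5],[[0,0,0],0,-1],[[0,0,0],0,-1],[[0,0,0],0,-1]]'; python3 - <<'E'
from h import *
f=grab_frame("wrist"); cv2.imwrite("pics/w11.png",f["image"])
E
```

```text
clock: 28.98
tcp_pos: [0.604, -0.1241, 0.3237]
orientation: [-1.2, 1.223, -1.223]
contact_force: [-0.5, -0.2, -0.4]
grip_width: 0.0851
```

View pics/w11.png

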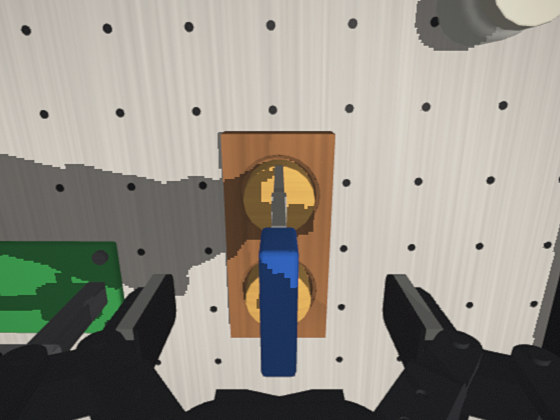

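The fingers are fully open and clear of the handle at (278,300), and the foot sits in the nest at (280,195). Rising straight up.

```bash
python3 -m jog '[[[0,-1,0],0,-1],[[0,-3,0],0,-1],[[0,-6,0],0,-1],[[0,-9,0],0,-1],[[0,-11,0],0,-1],[[0,-12,0],0,-1],[[0,-12,0],0,-1],[[0,-12,0],0,-1]]'; python3 - <<'E'
from h import *
import pickle
f=grab_frame("wrist"); crop(f,200,90,400,240,4,"w12.png"); pickle.dump(f,open("w12.pkl","wb"))
f=grab_frame("scene"); crop(f,185,170,265,265,6,"s12.png");cv2.imwrite("pics/scene12.png",f["image"])
print(proj(f,[[.604,-.124,.1685],[.604,-.124,.181]]))
E
```

```text
clock: 30.02
tcp_pos: [0.6038, -0.1239, 0.443]
orientation: [-1.201, 1.224, -1.222]
contact_force: [0.1, 2.5, -0.8]
grip_width: 0.0856
[[237.7393704  200.7323437 ]
 [237.59808006 196.87506993]]
```

View pics/w12.png

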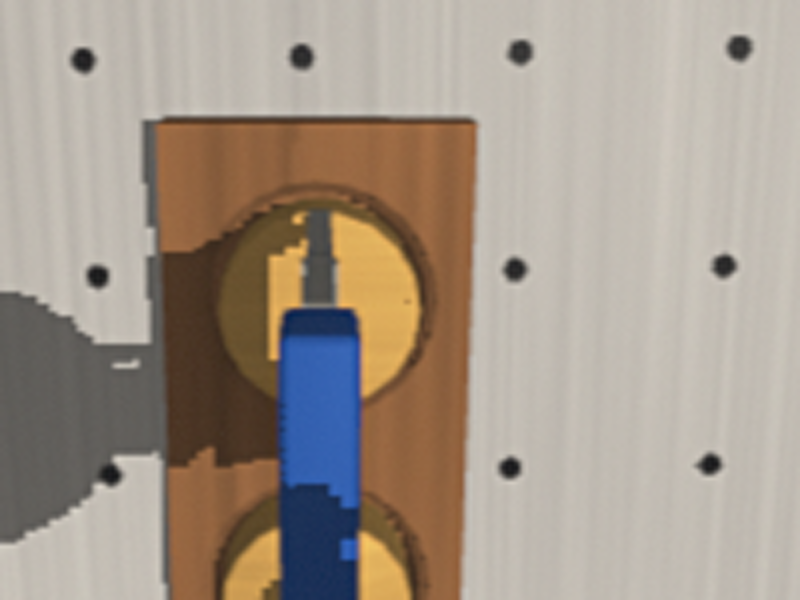

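View pics/s12.png

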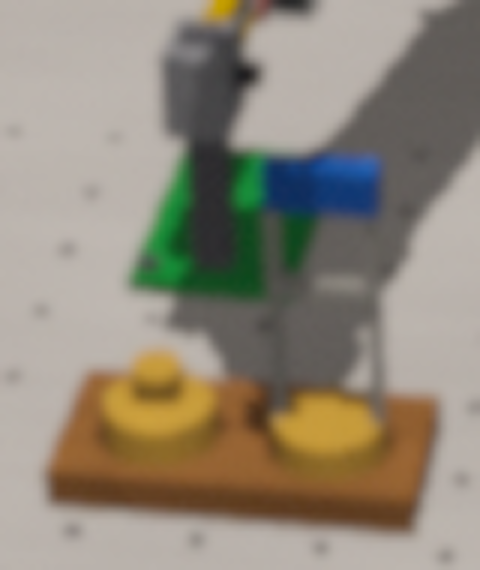

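View pics/scene12.png

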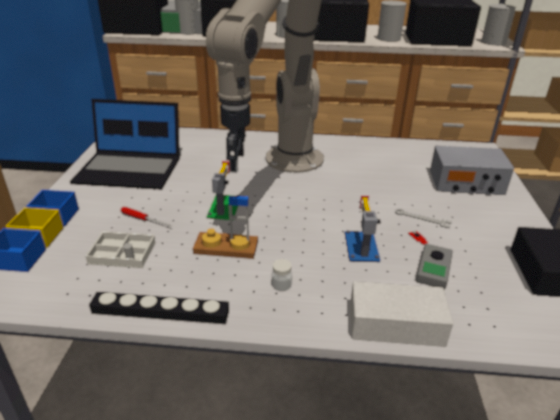

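The weight stands upright in the nest, with its foot at the same height as the spare's (s12: foot 325,430; spare 157,425). I'll hold still briefly to let the force reading settle, then hand in.

```bash
python3 -m jog '[[[0,0,0],0,-1],[[0,0,0],0,-1],[[0,0,0],0,-1]]'; python3 - <<'E'
from h import *
import pickle
f=grab_frame("wrist"); 
Q=lambda a,b,z:onz(f,200+a/4-.5,90+b/4-.5,z)
print("foot mid",(Q(218,305,.036)+Q(423,305,.036))/2, "edges",(Q(162,305,.022)+Q(471,305,.022))/2)
t=(Q(282,335,.181)+Q(358,335,.181))/2; print("handle mid x",t)
print(hand_in())
E
```

```text
clock: 30.5
tcp_pos: [0.604, -0.124, 0.4436]
orientation: [-1.201, 1.223, -1.223]
contact_force: [0.4, 0.1, 0.4]
grip_width: 0.0854
foot mid [ 0.60608217 -0.12278757  0.036     ] edges [ 0.60496971 -0.12565884  0.022     ]
handle mid x [ 0.60607796 -0.09782182  0.181     ]
the job is handed in; nothing more can be done
None
```

I took the weight off the hook, seated it in the empty nest, let go and handed the job in at about 30.5 s. `hand_in()` gives no verdict, so the checks below are my own.

- **Unhooking:** I gripped the blue handle, raised the bar about 2 mm and drew it against the keeper to its hard stop. The bar met the keeper after about 18 mm and reached the stop 13 mm further on. Keeper force read at most 9.3 N, but I only read it after each small step, so a short peak between readings could have been missed. The lift past the beak and the 10 cm pull away towards the robot showed no extra force.
- **Seating:** The foot met the nest floor at the expected height, about 14 mm below the block's top, with only a light touch.
- **Last checks:**
  - The foot was about 1 mm from the block's centreline in x.
  - The handle was directly above the foot in x, so the weight is upright in that direction. I did not measure tilt in y.
  - In the pictures the weight stands upright, and its foot is level with the spare's.
  - The gripper was open and 12 cm higher, with contact force about 0.
  - By eye, the spare weight and the other bench items I could see had not moved.
- **Disagreement:** The camera estimates of the nest centre differed by up to about 3 mm between views. The wrist views, which mattered for the fit, agreed within about 1–2 mm. One reading taken just after the final rise showed 2.5 N in y, and it settled to 0.1 N before hand-in.

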